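Locate the boot scraper in the boot tray and clamp it

TASK

Put the cast-iron boot scraper back in its place in the boot tray: set it down softly on the ribs between the brass catch and the two dowel pins, push it gently home until its foot plate bears on both dowels and on the nose of the end-stop screw, all three at once, and hold it so for a moment. Then let go and swing the brass catch round until it will go no further, so that its roller nose clamps the plate. Leave everything else where it lies.

Things in the scene. Friction and masses are not known exactly. Their poses are not given: they have to be found in the camera images.
- tray: Grey cast-iron boot tray fixed to the bench, 320 mm deep (x) by 760 mm long (y), rim 22 mm high, 8 mm thick; flat-topped ribs along y every 20 mm, tops at z = 11 mm. Origin: centre of its underside, z up. In its frame the seated scraper's origin is at x = 45 mm, y between 17 and 41 mm (wherever the end-stop screw stops it), z = 11 mm, long side along y, with the catch on its -x side and the dowels on its +x side.
- stop_lug (a point): Middle of the -y face of the end stop's cast lug (34 x 24 x 28 mm), tray x = 45, y = 120, z = 14 mm. A 10 mm steel adjusting screw runs through it along y; its nose points to -y and stands out anywhere from 4 to 28 mm from this face. How far is not measured: it must be found by touch (or seen). Lug, screw and dowels are rigid; more than 20 N on the screw or on either dowel is too much.
- dowel_left: Steel dowel pin of 10 mm diameter, top 26 mm above the bench, in the tray at x = 100, y = 80 mm (tray frame). Origin on its axis, 5 mm above the bench.
- dowel_right: The other, equal dowel pin, in the tray at x = 100, y = -20 mm (tray frame). Origin on its axis, 5 mm above the bench.
- scraper: Loose dark cast-iron boot scraper, 0.7 to 1 kg, same either way round. Flat pierced foot plate 100 mm (x) by 150 mm (y), 6 mm thick; origin at the centre of its underside, z up. It starts flat on the ribs in the -y half of the tray, turned up to 20 degrees. One 150 mm edge belongs against the dowels, the 100 mm edge at the tray's +y side against the screw. It slides on the ribs with a few newtons.
- blade (a point): Middle of the scraper's blade, 38 mm above the plate's underside: an upright bar 8 mm thick (scraper's x), 106 mm long (y), from 22 to 54 mm above the underside, between two uprights at y = +-58 mm with ball finials up to 72 mm. The place to pinch it, from above; in a light grip (about 20 N) the scraper can still turn a little in the fingers and square itself to the dowels.
- catch (a joint): Angle of the stiff brass catch (0.12 N m, stays where left) about its upright pivot, rad: 0 to 0.3 at the start (open), grows anticlockwise seen from above, limit stop at 1.5. Its nose, a brass roller (8 mm radius, centre 20 mm from the pivot), points to the tray's -y at 0 and +x at 1.57; open, it clears a seated plate by 13 mm or more; it meets the plate at about 1.3 and bears harder from there to the stop.
- catch_knob (a point): Centre of the 18 mm brass ball knob on the catch's handle, 55 mm from the pivot on the side opposite the nose, 43.5 mm above the bench, on a 9 mm stem. The handle points to the tray's +y at joint 0 and to its -x when closed.
- catch_pivot (a point): Point on the upright pivot axis of the catch, at the height of the knob's centre: tray x = -32.2, y = 30 mm.
- shoehorn: Bystander: shoehorn of pale horn, 210 x 38 x 10 mm, lying across the tray at its -y end. Origin: centre of its underside.
- boot_jack: Bystander: walnut boot jack with a forked front, 240 x 95 x 65 mm, in the +y end of the tray. Origin: centre of its underside.
- key_dish: Bystander: round pewter key dish, 84 mm across, 20 mm high, on the ribs near the dowels' +y side. Origin: centre of its underside.
- tip_a: Bystander: black rubber umbrella tip, 30 mm across the foot, 42 mm high, standing on the ribs near the tray's near rim, +y of the catch. Origin: centre of its underside.
- tip_b: Bystander: an equal umbrella tip, standing on the ribs near the far rim, -y of the dowels. Origin: centre of its underside.
There are look-alikes about, which are no part of the job. What is meant by the scraper is not purple, and is the smaller of those in its own colour.

How it is judged:
On the way, in this order (a step that is already met when the one before it is completed fails the run):
1. with the catch still open, the scraper's plate bears on both dowels and on the end-stop screw at once (over 1 N on each) for 0.3 s (contact force between scraper and dowel_left above 1 N and contact force between scraper and dowel_right above 1 N and contact force between scraper and stop_screw_c0 above 1 N and value of joint catch below 0.6 rad), for 0.3 s.
2. the catch is swung round until its nose bears on the plate (value of joint catch above 1.38 rad and contact force between scraper and catch above 1 N), for 0.2 s.
At the end, for the whole second after the job is handed in: The scraper stands flat on the ribs, its plate within 1.5 mm of both dowels (and square to them within 0.025 rad) and within 2 mm of the end-stop screw, at rest, with the catch turned past 1.38 rad and its nose pressing on the plate (x of scraper in the frame of tray between 0.0435 and 0.0465 m and (y of stop_screw_c0 in the frame of scraper between 0.1055 and 0.109 m or y of stop_screw_c0 in the frame of scraper between -0.109 and -0.1055 m) and angle between the y axis of scraper and the y axis of tray, either way round below 0.025 rad and angle between scraper's own z axis and vertical below 0.05 rad and z of scraper in the frame of tray between 0.009 and 0.013 m and value of joint catch above 1.38 rad and contact force between scraper and catch above 0.5 N and linear speed of scraper below 0.01 m/s); the robot touches nothing.
It fails at once if more than 20 N between the scraper and a dowel or the end-stop screw (contact force between scraper and dowel_left above 20 N or contact force between scraper and dowel_right above 20 N or contact force between scraper and stop_screw_c0 above 20 N).
It fails at once if the scraper is banged down on the tray (over 60 N) (contact force between scraper and tray above 60 N).
It fails at once if another thing is shifted by more than 20 mm (distance of any of shoehorn, boot_jack, key_dish, tip_a, tip_b, polish_tin_c0, boot_brush_c0 from where it was at the start of the episode above 0.02 m).
It also fails if it takes over 67 s, if anything falls off the work surface, if the arm or the gripper's body presses on something with over 40 N, if the wrist force passes 120 N, or if a joint passes its speed limit or range.

ROBOT

A 6-joint arm with a two-finger parallel gripper is mounted at the origin on the work surface. World frame = base frame: x ahead of the robot, y to its left, z up, the work surface at z = 0. Lengths are in m, angles in rad, forces in N, time in s.
With the tool pointing down it reaches from about 0.2 to 0.875 m from the base axis. Payload 3.4 kg.
Tool frame: the origin (TCP) lies midway between the tips of the shut fingers; the grasp point (between the pads) lies 19 mm behind it; z points along the fingers, y is the line along which they close (so a half turn about z gives the same grasp; the last joint's range is limited). The gripper opens to 94 mm and grips with 3 to 60 N. Pads are 16 mm wide; open, the fingers measure 119 mm over their backs; the gripper's body (75 mm by 177 mm) begins 78 mm behind the grasp point.
Start: joints at [-1.312, 0.276, 1.505, -0, 1.361, -0.121], TCP at [0.213, -0.534, 0.205] pointing down, gripper open.
Joint ranges: [-2.89, 2.89], [-0.75, 2.08], [0.22, 2.7], [-1.18, 4.32], [0.11, 2.71], [-2.7, 2.7]. Speed limits (rad/s): [2.57, 2.57, 3.14, 3.14, 3.14, 3.14].

INTERFACE

Orientations are given as a unit quaternion [x, y, z, w].
In Python, from plant import telemetry, imaging, env gives the robot as it stands. The module is installed in compiled form; this text tells all that it offers.
- The arm moves only by the shell command python3 -m creep 'ROWS'. ROWS is text: rows parted by semicolons, each of 7 numbers parted by spaces: the opening in per cent of the stroke, from 0 (shut) to 100 (fully open), then the shift along the world's x, y, z normalised to -1 to 1, where 1 is 25 mm, then the turn, a rotation vector about the world's x, y, z normalised to -1 to 1, where 1 is 45 degrees. A call has exactly 10 rows; each row shifts and turns the commanded pose from where the row before left it; what a row does not reach is not made up. A row lasts 1/12 s, in which the tool goes at most 41.7 mm and 7.16 degrees, less where a joint would pass 70% of its speed; a pose out of reach is approached as far as the arm can. A call with a number of a shift or a turn outside -1 to 1 is refused whole. A call with a gripper value outside its range is refused whole. The fingers move at their own pace and stop on an object; the grip force is fixed at half the most. Time passes only in rows, so rows that do not move let the fingers close, or fill a call up. It gives the time, the measured TCP pose, the force, the opening and the grip force at its end, in the units of the state.
- telemetry.get_obs(): the state, without advancing time (a new reading comes with each control period).
- imaging.get_image(name): name is "side" or "top" or "wrist"; returns the picture (480x640x3 uint8, red, green, blue); there is no depth.
- imaging.camera_info(name): a dict with "fx", "fy", "cx", "cy" (pixels), "T" (4x4, takes a point from camera to world coordinates); the wrist camera has in their place "mount" (4x4, takes a point from camera to tool coordinates, whose origin is the TCP and whose axes are the flange's). Camera axes: x right, y down, z forward; pixel columns grow to the right and rows downward; lengths in m; the calibration is good to about 2 mm. A picture is of the moment at which its call begins: read the wrist's pose just before it. camera_info takes no time and is no camera call.
- env.close_job(): hands the job in; it is judged then, once.
Trained networks look in the newest picture that a camera, given by its name, has taken for a name from the list of things; names that differ only in an ending like _2 or _b are one class to them, and where a whole thing is asked for, a point or a joint stands for the part that bears it (a point fixed in the world has none). Each returns a list of dicts, best first, with "p" (0 to 1); they miss things now and then, are a little off and sometimes report something else, mostly with a low value. They report only what shows in the picture. A call takes as long as a camera call. They do not tell look-alikes from the thing itself.
- imaging.find_in(camera, label): "at" ([x, y, z] in m, in world coordinates, good to about 4 mm: the middle of the surface that is visible of it).
- imaging.trace(camera, label): "mask" (480x640 bool, what is visible of it).
The state is a dict: "time_s": time; "joint_pos": joint angles; "joint_vel": joint speeds; "tau": joint torques, N m; "tcp_pos": TCP position; "orientation": TCP orientation; "contact_force": force on the tool from outside, world axes, zero at the start; "wrist_torque": the same for the moment, N m; "width": finger opening in m; "gripper_force": force on a finger pad.
Only numpy, scipy, OpenCV 4.12 (cv2) and the standard library are available. Lean on these libraries where they do the work, as an engineer would, in place of code of your own. Each camera call takes 0.05 s, during which the arm holds its last target. There are 200 camera calls.

## Working session

There is one attempt and no reset: what is moved stays moved. The work goes in short steps, Python scripts to look and compute and a shell command to move; the robot and the scene stay as the last step left them, time stands still between calls to the robot, and variables do not carry over. Pictures are saved under pics/ and viewed, at most 10 in all, crops included, and the job is handed in when it is done.

```bash
mkdir -p pics; python3 - <<'E'
from plant import telemetry, imaging
import cv2, numpy as np
for c in ["top","side"]:
    im=imaging.get_image(c); cv2.imwrite(f"pics/{c}0.png",im[:,:,::-1])
    i=imaging.camera_info(c); print(c,{k:np.round(i[k],4).tolist() for k in i})
for n in ["tray","scraper","dowel_left","stop_lug","catch","catch_knob","shoehorn","boot_jack","key_dish","tip_a"]:
    try: print(n,[(np.round(d["at"],3).tolist(),round(d["p"],2)) for d in imaging.find_in("top",n)])
    except Exception as e: print(n,e)
print(imaging.camera_info("wrist"))
o=telemetry.get_obs(); print(o)
E
```

```text
top {'fx': 534.2023, 'fy': 534.2023, 'cx': 324.0181, 'cy': 236.2682, 'T': [[0.0109, -0.99, 0.1404, 0.2699], [-0.9999, -0.0099, 0.0077, -0.066], [-0.0062, -0.1405, -0.9901, 1.5246], [0.0, 0.0, 0.0, 1.0]]}
side {'fx': 497.0052, 'fy': 497.0052, 'cx': 318.9351, 'cy': 240.7012, 'T': [[-0.9526, -0.1536, 0.2625, 0.174], [-0.304, 0.5112, -0.8039, 0.8162], [-0.0107, -0.8456, -0.5337, 0.6544], [0.0, 0.0, 0.0, 1.0]]}
tray [([0.591, 0.002, 0.004], 0.95)]
scraper [([0.6, -0.152, 0.017], 0.93), ([0.338, -0.506, 0.002], 0.92), ([0.212, -0.327, 0.008], 0.82)]
dowel_left []
stop_lug [([0.588, 0.005, 0.004], 0.86), ([0.511, 0.329, 0.052], 0.51)]
catch [([0.548, 0.052, 0.024], 0.49)]
catch_knob [([0.549, 0.049, 0.021], 0.49)]
shoehorn [([0.651, -0.326, 0.016], 0.71), ([0.509, 0.327, 0.052], 0.52)]
boot_jack [([0.511, 0.327, 0.051], 0.55)]
key_dish [([0.671, 0.238, 0.021], 0.65)]
tip_a [([0.444, 0.153, 0.042], 0.44)]
{'fx': 349.4248431372273, 'fy': 349.4248431372273, 'cx': 313.9037683129363, 'cy': 240.78016074850956, 'mount': array([[ 4.67713487e-04, -9.65185562e-01, -2.61565694e-01,
         7.58229936
[... 271 characters left out ...]
s': 0.6, 'joint_pos': array([-1.31201775e+00,  2.75880769e-01,  1.50492569e+00, -2.25734670e-05,
        1.36067936e+00, -1.20987589e-01]), 'joint_vel': array([-0.00162117,  0.00017763, -0.00069906, -0.00143156, -0.00046078,
        0.00044502]), 'tau': array([-2.67156553e-03, -4.04213762e+01, -2.37387657e+01,  6.97838981e-02,
        2.49616132e-02, -1.75754217e-06]), 'tcp_pos': array([ 0.21315495, -0.53406102,  0.20549373]), 'orientation': array([ 9.82025864e-01,  1.88746389e-01, -7.33489165e-06,  5.40540375e-05]), 'contact_force': array([ 0.00474746,  0.42910551, -0.47133447]), 'wrist_torque': array([0.00116749, 0.00069008, 0.03161369]), 'gripper_force': 0.0, 'width': 0.09402232938995551}
```

View pics/top0.png

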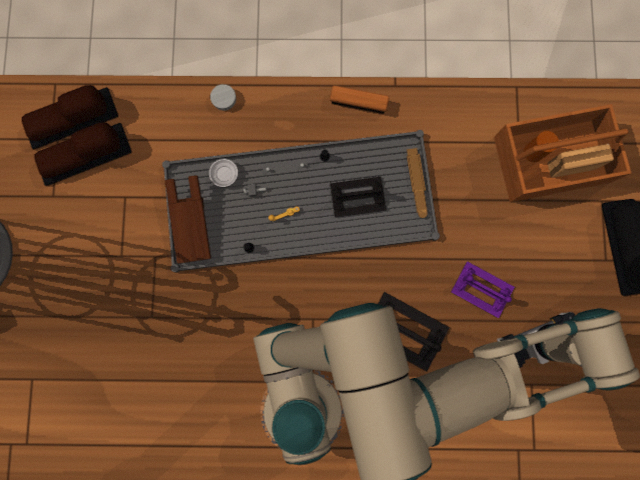

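```bash
cat > h.py <<'E'
import numpy as np, cv2
from plant import telemetry, imaging
from scipy.spatial.transform import Rotation as R
def cam(c,o=None):
    i=imaging.camera_info(c)
    if c=="wrist":
        o=o or telemetry.get_obs(); M=np.eye(4);M[:3,:3]=R.from_quat(o["orientation"]).as_matrix();M[:3,3]=o["tcp_pos"]
        return i,M@i["mount"]
    return i,np.array(i["T"])
def back(cm,u,v,z):
    i,T=cm; d=T[:3,:3]@np.array([(u-i["cx"])/i["fx"],(v-i["cy"])/i["fy"],1]); t=T[:3,3]
    return t+d*(z-t[2])/d[2]
def proj(cm,P):
    i,T=cm; p=np.linalg.inv(T)@np.append(P,1); return np.array([i["fx"]*p[0]/p[2]+i["cx"],i["fy"]*p[1]/p[2]+i["cy"]])
E
python3 - <<'E'
import cv2
a=cv2.imread("pics/top0.png")
cv2.imwrite("pics/crop1.png",cv2.resize(a[40:240,170:440],None,fx=2.9,fy=2.9,interpolation=cv2.INTER_CUBIC))
E
```

```text
(no output)
```

Three scraper candidates: dark in the tray (357,197), dark and larger on the bench (412,330), purple (484,290). The one in the tray fits, because it is the smaller of the two dark ones. I'll confirm it in a crop.

View pics/crop1.png

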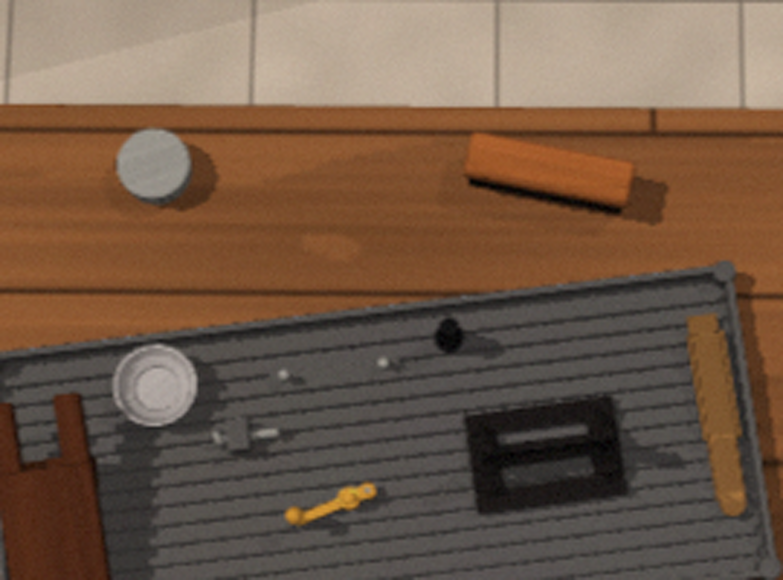

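```bash
python3 - <<'E'
from h import *
imaging.get_image("top")
cm=cam("top")
m=[d for d in imaging.trace("top","tray")][0]["mask"]
ys,xs=np.nonzero(m); print(m.sum(),xs.min(),xs.max(),ys.min(),ys.max())
r=cv2.minAreaRect(np.c_[xs,ys].astype(np.float32)); bp=cv2.boxPoints(r)
W=np.array([back(cm,u,v,0.022)[:2] for u,v in bp]);print(bp.round(0).tolist(),W.round(4).tolist(),W.mean(0))
for e in (W[1]-W[0],W[2]-W[1]): print(np.linalg.norm(e),np.degrees(np.arctan2(e[1],e[0])))
for d in imaging.trace("top","scraper"):
    ys,xs=np.nonzero(d["mask"]); r=cv2.minAreaRect(np.c_[xs,ys].astype(np.float32)); bp=cv2.boxPoints(r)
    W=np.array([back(cm,u,v,0.017)[:2] for u,v in bp]); print(d["p"],r,W.mean(0).round(4),[(np.linalg.norm(e).round(3),np.degrees(np.arctan2(e[1],e[0])).round(1)) for e in (W[1]-W[0],W[2]-W[1])])
E
```

```text
23982 164 439 130 272
[[159.0, 162.0], [426.0, 129.0], [440.0, 240.0], [172.0, 273.0]] [[0.6974, 0.4277], [0.8028, -0.3492], [0.476, -0.3824], [0.3754, 0.3718]] [0.58789025 0.01696472]
0.7839931978113693 -82.26863862332853
0.3285799346281066 -174.19581180088176
0.89 ((483.61322021484375, 289.896240234375), (56.91734313964844, 36.131832122802734), 29.05460548400879) [ 0.3366 -0.5035] [(np.float64(0.103), np.float64(-29.9)), (np.float64(0.157), np.float64(-119.1))]
0.85 ((406.2994384765625, 331.8647155761719), (77.32606506347656, 50.47003936767578), 28.810794830322266) [ 0.2184 -0.2855] [(np.float64(0.141), np.float64(-29.0)), (np.float64(0.213), np.float64(-118.3))]
0.8 ((358.1299743652344, 196.41001892089844), (34.223968505859375, 52.18447494506836), 81.8698959350586) [ 0.6008 -0.1513] [(np.float64(0.151), np.float64(-81.1)), (np.float64(0.101), np.float64(-172.3))]
```

```bash
cat > p.py <<'E'
from h import *
from scipy.optimize import least_squares
cm=cam("top")
c=lambda u,v:(u/2.9+170-.3,v/2.9+40-.3)
pts=[(c(284,374),.026,100,80),(c(383,362),.026,100,-20),(c(347,497),.030,-32.2,30)]
A=np.array([back(cm,*p,z)[:2] for p,z,_,_ in pts]);B=np.array([[x,y] for *_,x,y in pts])/1000
rot=lambda t:np.array([[np.cos(t),-np.sin(t)],[np.sin(t),np.cos(t)]])
s=least_squares(lambda q:((rot(q[2])@B.T).T+q[:2]-A).ravel(),[.59,.0,.1])
print("tray",s.x,np.degrees(s.x[2]),(s.fun*1000).round(1))
q=s.x; inv=lambda P:(rot(-q[2])@(np.array(P)[:2]-q[:2])*1000).round(1)
for n,p,z in [("knob",c(293,515),.0435),("nose",c(369,490),.025),("screwnose",c(277,432),.025),("lug",c(238,434),.03),("scr",(358.1,196.4),.017)]:
    P=back(cm,*p,z);print(n,P.round(4),"tray",inv(P))
o=telemetry.get_obs();print(R.from_quat(o["orientation"]).as_matrix().round(3))
E
python3 p.py
```

```text
tray [0.58906215 0.01907482 0.12673033] 7.261113252013132 [ 0.2  0.5 -0.3 -0.3  0.1 -0.2]
knob [0.5324 0.0961 0.0435] tray [-46.5  83.6]
nose [0.5614 0.0238 0.025 ] tray [-26.8   8.2]
screwnose [0.619  0.1161 0.025 ] tray [42.  92.4]
lug [0.6155 0.154  0.03  ] tray [ 43.2 130.5]
scr [ 0.6006 -0.1512  0.017 ] tray [ -10.1 -170.4]
[[ 0.929  0.371  0.   ]
 [ 0.371 -0.929 -0.   ]
 [-0.     0.    -1.   ]]
```

The crop confirms it: the dark, smaller scraper lies in the tray at crop (547,455). The dowels are at crop (284,374) and (383,362), the screw nose at (277,432), and the catch is open with its knob at (293,515). Next I move over the scraper.

```bash
python3 -m creep '100 .97 .97 .2 0 0 .155;100 .97 .97 0 0 0 .155;100 .97 .97 0 0 0 .155;100 .97 .97 0 0 0 .155;100 .97 .97 0 0 0 .155;100 .97 .97 0 0 0 .155;100 .97 .97 0 0 0 .155;100 .97 .97 0 0 0 .155;100 .97 .97 0 0 0 .155;100 .97 .97 0 0 0 .155'
```

```text
time_s: 1.58
tcp_pos: [0.4567, -0.2902, 0.2107]
orientation: [0.696, 0.718, 0.0, 0.0]
contact_force: [0.1, -0.6, 0.1]
width: 0.0941
gripper_force: 0.0
```

```bash
python3 -m creep '100 .97 .93 0 0 0 .12;100 .97 .93 0 0 0 .04;100 .97 .93 0 0 0 0;100 .97 .93 0 0 0 0;100 .97 .93 0 0 0 0;100 .9 .9 0 0 0 0;100 0 0 0 0 0 0;100 0 0 0 0 0 0;100 0 0 0 0 0 0;100 0 0 0 0 0 0'
python3 - <<'E'
from h import *
o=telemetry.get_obs(); im=imaging.get_image("wrist"); cv2.imwrite("pics/w1.png",im[:,:,::-1]); print(o["tcp_pos"],o["orientation"],o["joint_pos"])
cm=cam("wrist",o)
for n in ["scraper","blade"]:
    print(n,[(np.round(d["at"],3).tolist(),round(d["p"],2)) for d in imaging.find_in("wrist",n)])
for d in imaging.trace("wrist","scraper")[:2]:
    ys,xs=np.nonzero(d["mask"]); r=cv2.minAreaRect(np.c_[xs,ys].astype(np.float32)); print(d["p"],r)
E
```

```text
time_s: 2.42
tcp_pos: [0.5986, -0.1536, 0.2105]
orientation: [0.652, 0.758, -0.0, -0.0]
contact_force: [-0.3, -0.1, 0.5]
width: 0.0941
gripper_force: 0.0
[ 0.59858309 -0.15362561  0.2104976 ] [ 6.51709140e-01  7.58468901e-01 -3.39611026e-04 -9.30959102e-05] [-3.63398846e-01  3.38606363e-01  1.40006669e+00 -5.83815186e-04
  1.40332538e+00 -5.14426296e-01]
scraper [([0.28, -0.24, 0.013], 0.97), ([0.597, -0.145, 0.018], 0.76)]
blade [([0.28, -0.236, 0.004], 0.79), ([0.6, -0.146, 0.016], 0.64)]
0.65 ((36.49999237060547, 256.5), (72.99998474121094, 122.99998474121094), 0.0)
```

View pics/w1.png

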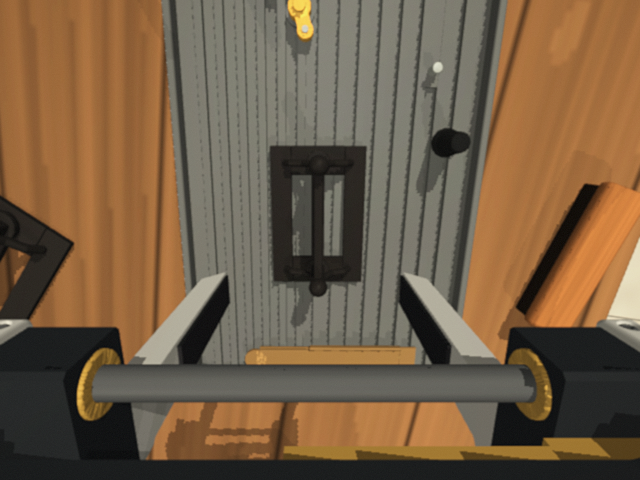

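The wrist picture shows the scraper with plate corners (271,147), (365,147), (361,281), (274,281), finials (318,164) and (318,288), the right dowel (437,67), tip_b (450,142) and the catch at the top.

```bash
python3 - <<'E'
from h import *
cm=cam("wrist")
C=np.array([back(cm,*p,.017)[:2] for p in [(271,147),(365,147),(361,281),(274,281)]])
print(C.round(4).tolist(),C.mean(0)); 
f=lambda e:np.degrees(np.arctan2(e[1],e[0])).round(2)
print(f(C[0]-C[3]),f(C[1]-C[2]),f(C[1]-C[0]),f(C[2]-C[3]))
F=np.array([back(cm,*p,.077)[:2] for p in [(318,164),(318,288)]]);print(F.mean(0),f(F[0]-F[1]),np.linalg.norm(F[0]-F[1]))
print("dowelR",back(cm,437,67,.026))
t=.12673;D=np.array([.58906,.01907])+np.array([[np.cos(t),-np.sin(t)],[np.sin(t),np.cos(t)]])@[.1,-.02];print("pred",D)
E
```

```text
[[0.5437, -0.0862], [0.6395, -0.0716], [0.6627, -0.2175], [0.5646, -0.2324]] [ 0.60262509 -0.15192044]
98.14 99.07 8.65 8.65
[ 0.60205329 -0.15075951] 98.82 0.11675115795729325
dowelR [0.69205837 0.0106949  0.026     ]
pred [0.69078587 0.01186949]
```

```bash
python3 -m creep '100 .14 .1 -.9 0 0 0;100 0 0 -1 0 0 0;100 0 0 -1 0 0 0;100 0 0 -1 0 0 0;100 0 0 -1 0 0 0;100 0 0 -1 0 0 0;100 0 0 -.9 0 0 0;100 0 0 -.36 0 0 0;100 0 0 0 0 0 0;0 0 0 0 0 0 0' && python3 -m creep '0 0 0 0 0 0 0;0 0 0 0 0 0 0;0 0 0 0 0 0 0;0 0 0 0 0 0 0;0 0 0 0 0 0 0;0 0 0 0 0 0 0;0 0 0 0 0 0 0;0 0 0 0 0 0 0;0 0 0 .1 0 0 0;0 0 0 .3 0 0 0'
```

```text
time_s: 3.45
tcp_pos: [0.6031, -0.1507, 0.0319]
orientation: [0.652, 0.759, 0.0, 0.0]
contact_force: [-0.9, -0.1, 0.2]
width: 0.09
gripper_force: 0.0
time_s: 4.28
tcp_pos: [0.602, -0.15, 0.0407]
orientation: [0.651, 0.759, -0.0, -0.001]
contact_force: [-0.4, -0.1, -0.4]
width: 0.0238
gripper_force: 0.0
```

The fingers are slow and had not closed yet. I go back down and finish the grip.

```bash
python3 -m creep '100 0 0 -.2 0 0 0;0 0 0 -.2 0 0 0;0 0 0 0 0 0 0;0 0 0 0 0 0 0;0 0 0 0 0 0 0;0 0 0 0 0 0 0;0 0 0 0 0 0 0;0 0 0 0 0 0 0;0 0 0 0 0 0 0;0 0 0 0 0 0 0'
```

```text
time_s: 5.12
tcp_pos: [0.6022, -0.1503, 0.0311]
orientation: [0.651, 0.759, -0.0, -0.001]
contact_force: [-2.1, -0.2, -3.3]
width: 0.0076
gripper_force: 30.0
```

```bash
python3 -m creep '0 0 0 .2 0 0 0;0 0 0 .4 0 0 0;0 0 0 .6 0 0 -.031;0 .1 .1 .6 0 0 0;0 .12 .5 0 0 0 0;0 .12 .8 0 0 0 0;0 .12 .9 0 0 0 0;0 .12 .9 0 0 0 0;0 .12 .9 0 0 0 0;0 .12 .9 0 0 0 0' && python3 -m creep '0 .12 .9 0 0 0 0;0 .12 .7 0 0 0 0;0 .12 .5 0 0 0 0;0 .0 .2 0 0 0 0;0 0 0 -.4 0 0 0;0 0 0 -.4 0 0 0;0 0 0 -.3 0 0 0;0 0 0 0 0 0 0;0 0 0 0 0 0 0;0 0 0 0 0 0 0'
python3 - <<'E'
from h import *
o=telemetry.get_obs(); im=imaging.get_image("wrist"); cv2.imwrite("pics/w2.png",im[:,:,::-1]); print(o["tcp_pos"],o["orientation"],o["contact_force"])
E
```

```text
time_s: 5.95
tcp_pos: [0.6231, -0.0229, 0.0758]
orientation: [0.66, 0.751, 0.0, -0.001]
contact_force: [-0.6, -0.5, -8.6]
width: 0.0079
gripper_force: 30.0
time_s: 6.78
tcp_pos: [0.6325, 0.0314, 0.0488]
orientation: [0.661, 0.75, -0.0, 0.0]
contact_force: [-0.1, 0.0, -8.2]
width: 0.0079
gripper_force: 30.0
[0.63253206 0.03135417 0.04876445] [ 6.60980734e-01  7.50402869e-01 -5.58855157e-05  1.53802452e-05] [-8.50635974e-02  2.75566387e-03 -8.22962070e+00]
```

View pics/w2.png

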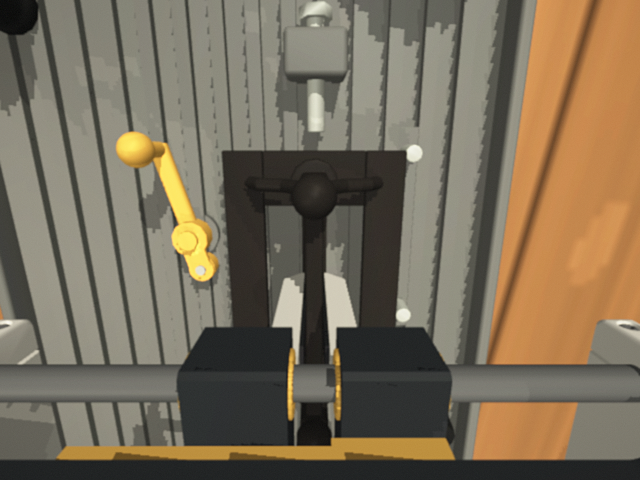

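The wrist picture shows the held plate's front edge from (223,152) to (406,152), dowel tops at (414,153) and (403,315), the screw nose end at (316,131), and the catch open and clear on the left.

```bash
cat > q.py <<'E'
from h import *
t=.12673;tr=lambda P:(np.array([[np.cos(t),np.sin(t)],[-np.sin(t),np.cos(t)]])@(P[:2]-[.58906,.01907])*1000).round(1)
E
python3 - <<'E'
from q import *
cm=cam("wrist")
for n,p,z in [("c1",(223,152),.0347),("c2",(406,152),.0347),("dL",(414,153),.026),("dR",(403,315),.026),("nose top",(316,131),.017),("nosemid",(316,131),.014),("knob",(135,149),.0435),("piv",(190,240),.035),("roll",(201,271),.025)]: print(n,tr(back(cm,*p,z)))
o=telemetry.get_obs();print("tcp",tr(o["tcp_pos"]))
E
```

```text
c1 [-3.9 79.7]
c2 [94.4 79.7]
dL [101.1  79. ]
dR [101.7 -21. ]
nose top [46.1 91.2]
nosemid [46.1 91.3]
knob [-46.6  81.3]
piv [-26.   30.8]
roll [-24.7   8.3]
tcp [45.   6.8]
```

```bash
python3 -m creep '0 -.12 -.02 0 0 0 0;0 0 0 -.2 0 0 0;0 0 0 -.2 0 0 0;0 0 0 -.1 0 0 0;0 0 0 -.06 0 0 0;0 0 0 -.04 0 0 0;0 0 0 -.04 0 0 0;0 0 0 0 0 0 0;0 0 0 0 0 0 0;0 0 0 0 0 0 0'
```

```text
time_s: 7.67
tcp_pos: [0.6296, 0.0317, 0.0331]
orientation: [0.661, 0.751, 0.0, 0.0]
contact_force: [-0.5, 0.3, -8.3]
width: 0.0075
gripper_force: 30.0
```

```bash
python3 -m creep '0 0 0 -.03 0 0 0;0 0 0 0 0 0 0;0 0 0 -.02 0 0 0;0 0 0 0 0 0 0;0 0 0 -.02 0 0 0;0 0 0 0 0 0 0;0 0 0 -.02 0 0 0;0 0 0 0 0 0 0;0 0 0 0 0 0 0;0 0 0 0 0 0 0'
```

```text
time_s: 8.5
tcp_pos: [0.6294, 0.0317, 0.031]
orientation: [0.661, 0.751, 0.0, 0.0]
contact_force: [-1.8, 0.2, -5.1]
width: 0.0078
gripper_force: 30.0
```

```bash
python3 -m creep '0 0 0 -.02 0 0 0;0 0 0 -.02 0 0 0;0 -.005 .04 0 0 0 0;0 -.005 .04 0 0 0 0;0 -.005 .04 0 0 0 0;0 -.005 .04 0 0 0 0;0 -.005 .04 0 0 0 0;0 -.005 .04 0 0 0 0;0 -.005 .04 0 0 0 0;0 0 0 0 0 0 0'; python3 -c "
from q import *
o=telemetry.get_obs();print(tr(o['tcp_pos']),o['contact_force'],o['wrist_torque'])"
```

```text
time_s: 9.33
tcp_pos: [0.6306, 0.0364, 0.031]
orientation: [0.66, 0.751, -0.0, 0.003]
contact_force: [0.9, -5.6, 2.0]
width: 0.0082
gripper_force: 30.0
[43.4 11.9] [ 0.87178831 -5.57906024  1.96269194] [-0.77596656  0.31528695  0.15448431]
```

```bash
python3 -m creep '0 0 0 .02 0 0 0;0 -.003 .02 0 0 0 0;0 -.003 .02 0 0 0 0;0 -.003 .02 0 0 0 0;0 -.003 .02 0 0 0 0;0 -.003 .02 0 0 0 0;0 -.003 .02 0 0 0 0;0 0 0 0 0 0 0;0 0 0 0 0 0 0;0 0 0 0 0 0 0'; python3 -c "
from q import *
o=telemetry.get_obs();print(tr(o['tcp_pos']),o['contact_force'],o['wrist_torque'])"
```

```text
time_s: 10.17
tcp_pos: [0.63, 0.0401, 0.031]
orientation: [0.66, 0.751, 0.0, 0.002]
contact_force: [0.5, -5.6, 0.1]
width: 0.008
gripper_force: 30.0
[43.3 15.7] [ 0.49560912 -5.6200379   0.11116493] [-0.76227064  0.08416942  0.15482213]
```

```bash
python3 -m creep '0 .03 .004 0 0 0 0;0 .03 .004 0 0 0 0;0 .03 .004 0 0 0 0;0 .03 .004 0 0 0 0;0 .02 .0025 0 0 0 0;0 .02 .0025 0 0 0 0;0 0 0 0 0 0 0;0 0 0 0 0 0 0;0 0 0 0 0 0 0;0 0 0 0 0 0 0'; python3 -c "
from q import *
o=telemetry.get_obs();print(tr(o['tcp_pos']),o['contact_force'],o['wrist_torque'])"
```

```text
time_s: 11.0
tcp_pos: [0.6301, 0.0405, 0.031]
orientation: [0.66, 0.751, -0.002, -0.0]
contact_force: [-6.8, -6.8, 5.8]
width: 0.008
gripper_force: 30.0
[43.4 16.1] [-6.7908575  -6.81671545  5.77218468] [-0.88174034  0.84003681  0.11190669]
```

```bash
python3 -m creep '0 0 0 .03 0 0 0;0 0 0 .01 0 0 0;0 0 0 0 0 0 0;0 .02 .0025 0 0 0 0;0 .02 .0025 0 0 0 0;0 0 0 0 0 0 0;0 0 0 0 0 0 0;0 0 0 0 0 0 0;0 0 0 0 0 0 0;0 0 0 0 0 0 0'; python3 -c "
from q import *
o=telemetry.get_obs();print(tr(o['tcp_pos']),o['contact_force'],o['wrist_torque'])"
```

```text
time_s: 11.83
tcp_pos: [0.6312, 0.0415, 0.0311]
orientation: [0.66, 0.751, -0.002, -0.001]
contact_force: [-5.9, -4.6, 1.8]
width: 0.008
gripper_force: 30.0
[44.6 17. ] [-5.87279579 -4.55538631  1.79696362] [-0.69708131  0.74080736  0.14087598]
```

```bash
python3 -m creep '0 0 0 .02 0 0 0;0 .02 .0025 0 0 0 0;0 .02 .0025 0 0 0 0;0 .02 .0025 0 0 0 0;0 .02 .0025 0 0 0 0;0 0 0 0 0 0 0;0 0 0 0 0 0 0;0 0 0 0 0 0 0;0 0 0 0 0 0 0;0 0 0 0 0 0 0'; python3 -c "
from q import *
o=telemetry.get_obs();print(tr(o['tcp_pos']),o['contact_force'],o['wrist_torque'])"
```

```text
time_s: 12.67
tcp_pos: [0.6316, 0.0416, 0.0312]
orientation: [0.66, 0.751, -0.003, -0.002]
contact_force: [-7.0, -4.8, 2.0]
width: 0.0078
gripper_force: 30.0
[45.1 16.9] [-7.01903493 -4.79685488  1.99193285] [-0.78298701  1.10641808  0.17313294]
```

```bash
python3 - <<'E'
from q import *
im=imaging.get_image("wrist"); a=im[90:340,200:460,::-1]; cv2.imwrite("pics/w3.png",cv2.resize(a,None,fx=2.3,fy=2.3,interpolation=cv2.INTER_CUBIC))
E
```

```text
(no output)
```

View pics/w3.png

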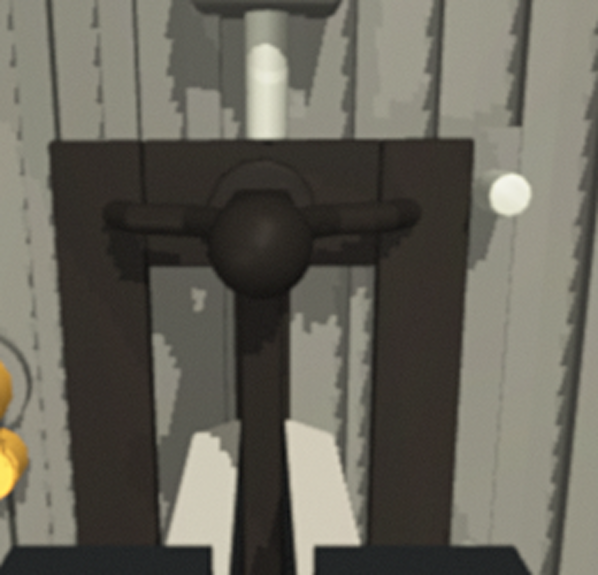

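The picture shows the screw nose touching, or almost touching, the plate's front edge (crop 266,140). A small gap remains between the plate's right edge (crop 468,194) and the left dowel (crop 510,194).

```bash
python3 - <<'E'
from q import *
cm=cam("wrist"); c=lambda u,v:(u/2.3+200-.3,v/2.3+90-.3)
for n,p,z in [("edge",c(468,194),.017),("edge_low",c(455,480),.017),("dL",c(510,194),.026),("front L",c(55,142),.017),("front R",c(470,140),.017),("nose",c(266,138),.018)]: print(n,tr(back(cm,*p,z)))
o=telemetry.get_obs();print(R.from_quat(o["orientation"]).as_matrix().round(4))
E
```

```text
edge [93.3 78.4]
edge_low [95.  5.]
dL [100.5  79.1]
front L [-3.8 90. ]
front R [92.9 90.7]
nose [45.4 91.1]
[[-0.1285  0.9917 -0.0068]
 [ 0.9917  0.1285 -0.002 ]
 [-0.0011 -0.007  -1.    ]]
```

```bash
python3 -m creep '0 0 0 .02 0 0 -.01;0 .02 .0025 0 0 0 -.01;0 .02 .0025 0 0 0 0;0 .02 .0025 0 0 0 0;0 .02 .0025 0 0 0 0;0 0 0 0 0 0 0;0 0 0 0 0 0 0;0 0 0 0 0 0 0;0 0 0 0 0 0 0;0 0 0 0 0 0 0'; python3 -c "
from q import *
o=telemetry.get_obs();print(tr(o['tcp_pos']),o['contact_force'],o['wrist_torque']);print(R.from_quat(o['orientation']).as_matrix().round(4))"
```

```text
time_s: 13.55
tcp_pos: [0.6323, 0.0417, 0.0313]
orientation: [0.666, 0.746, -0.004, -0.003]
contact_force: [-9.4, -5.7, 1.3]
width: 0.008
gripper_force: 30.2
[45.7 17. ] [-9.42074591 -5.70747924  1.33862504] [-0.93799162  1.40011858  0.33908328]
[[-0.1138  0.9935 -0.0096]
 [ 0.9935  0.1138 -0.0024]
 [-0.0013 -0.0098 -1.    ]]
```

```bash
python3 -m creep '0 0 0 .02 0 0 0;0 0 0 .02 0 0 0;0 .02 .0025 0 0 0 0;0 .02 .0025 0 0 0 0;0 -.0025 .02 0 0 0 0;0 -.0025 .02 0 0 0 0;0 0 0 0 0 0 0;0 0 0 0 0 0 0;0 0 0 0 0 0 0;0 0 0 0 0 0 0'; python3 -c "
from q import *
o=telemetry.get_obs();print(tr(o['tcp_pos']),o['contact_force'],o['wrist_torque']);print(R.from_quat(o['orientation']).as_matrix().round(4))
im=imaging.get_image('wrist'); a=im[90:340,200:460,::-1]; cv2.imwrite('pics/w4.png',cv2.resize(a,None,fx=2.3,fy=2.3,interpolation=cv2.INTER_CUBIC))"
```

```text
time_s: 14.38
tcp_pos: [0.633, 0.0418, 0.0316]
orientation: [0.666, 0.746, -0.005, -0.003]
contact_force: [-8.1, -8.1, -1.2]
width: 0.0078
gripper_force: 30.1
[46.5 17. ] [-8.10281852 -8.14256148 -1.18402086] [-1.27930342  1.340318    0.4154979 ]
[[-0.1141  0.9934 -0.0103]
 [ 0.9935  0.1141 -0.004 ]
 [-0.0028 -0.0107 -0.9999]]
```

View pics/w4.png

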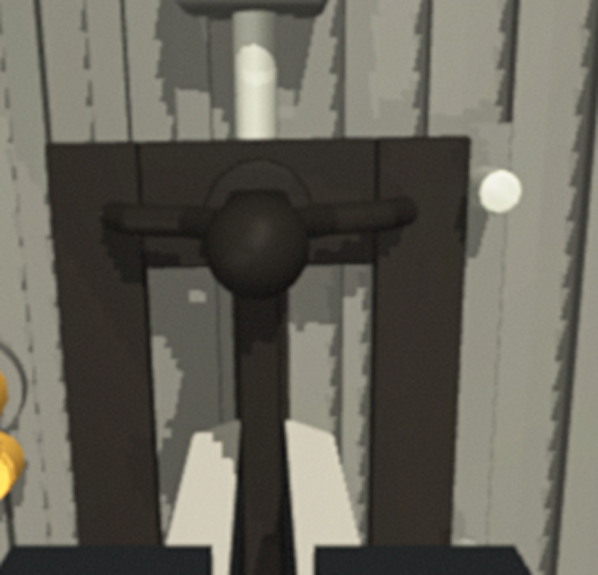

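Screw contact is felt: 1 mm of commanded y gave no motion and raised the force. The left dowel gap is still about 1 mm and the plate is slightly turned anticlockwise. I ease off y, square it against the dowels, then push y again.

```bash
python3 -m creep '0 .005 -.04 0 0 0 0;0 .004 -.03 0 0 0 -.01;0 .02 .0025 0 0 0 -.01;0 .02 .0025 0 0 0 0;0 .02 .0025 0 0 0 0;0 .01 .001 0 0 0 0;0 0 0 0 0 0 0;0 0 0 0 0 0 0;0 0 0 0 0 0 0;0 0 0 0 0 0 0'; python3 -c "
from q import *
o=telemetry.get_obs();print(tr(o['tcp_pos']),o['contact_force'],o['wrist_torque']);print(R.from_quat(o['orientation']).as_matrix().round(4))"
```

```text
time_s: 15.27
tcp_pos: [0.6331, 0.0418, 0.0316]
orientation: [0.671, 0.741, -0.005, -0.005]
contact_force: [-12.2, -4.4, 0.6]
width: 0.0078
gripper_force: 30.4
[46.5 17. ] [-12.18225682  -4.39140491   0.56865766] [-0.75783345  1.82551421  0.44433332]
[[-9.840e-02  9.950e-01 -1.400e-02]
 [ 9.951e-01  9.840e-02 -1.700e-03]
 [-4.000e-04 -1.410e-02 -9.999e-01]]
```

```bash
python3 -m creep '0 0 0 .01 0 0 0;0 -.002 .02 0 0 0 0;0 -.002 .02 0 0 0 0;0 0 0 0 0 0 0;0 0 0 0 0 0 0;0 0 0 0 0 0 0;0 0 0 0 0 0 0;0 0 0 0 0 0 0;0 0 0 0 0 0 0;0 0 0 0 0 0 0'; python3 -c "
from q import *
o=telemetry.get_obs();print(tr(o['tcp_pos']),o['contact_force'],o['wrist_torque']);print(R.from_quat(o['orientation']).as_matrix().round(4))
im=imaging.get_image('wrist'); a=im[120:340,340:460,::-1]; b=im[130:190,200:400,::-1]; a=cv2.resize(a,None,fx=2.7,fy=2.7,interpolation=cv2.INTER_CUBIC);b=cv2.resize(b,None,fx=2.3,fy=2.3,interpolation=cv2.INTER_CUBIC)
c=np.zeros((594,800,3),np.uint8);c[:a.shape[0],:a.shape[1]]=a;c[:b.shape[0],330:330+b.shape[1]]=b;cv2.imwrite('pics/w5.png',c)"
```

```text
time_s: 16.1
tcp_pos: [0.6331, 0.0418, 0.0316]
orientation: [0.671, 0.741, -0.006, -0.004]
contact_force: [-10.1, -6.5, -1.1]
width: 0.0082
gripper_force: 30.4
[46.5 17. ] [-10.10023204  -6.49144509  -1.12609035] [-1.14967131  1.84610826  0.44976949]
[[-0.0987  0.995  -0.0139]
 [ 0.9951  0.0986 -0.0033]
 [-0.0019 -0.0142 -0.9999]]
```

View pics/w5.png

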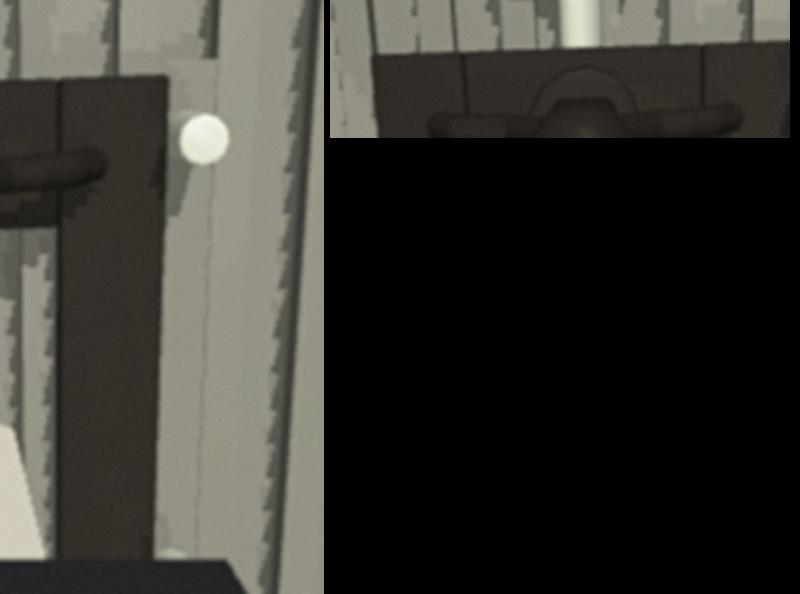

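The picture shows the plate edge from (166,85) to (154,540), the left dowel top at (205,139), a rib line from (213,190) to (197,540), and the nose against the plate at (580,47).

```bash
python3 - <<'E'
from q import *
cm=cam("wrist"); c=lambda u,v:(u/2.7+340-.3,v/2.7+120-.3)
g=lambda p,z:tr(back(cm,*c(*p),z))
e1,e2=g((166,85),.017),g((154,540),.017);r1,r2=g((213,190),.011),g((197,540),.011);d=g((205,139),.026);dl=g((180,139),.026)
for n,x in (("edge",(e1,e2)),("rib",(r1,r2))): print(n,x,np.degrees(np.arctan2(x[0][0]-x[1][0],x[0][1]-x[1][1])))
print("dowel",d,dl, "dowel right edge top", g((163,550),.026))
E
```

```text
edge (array([95., 89.]), array([ 96.1, -10.6])) -0.632758987653646
rib (array([107. ,  67.2]), array([107.4, -14. ])) -0.28224293627086117
dowel [100.8  79. ] [96.  79.1] dowel right edge top [96.  -8.2]
```

```bash
python3 -m creep '0 .005 -.04 .01 0 0 0;0 .005 -.04 0 0 0 -.015;0 0 0 0 0 0 -.015;0 0 0 0 0 0 -.015;0 0 0 0 0 0 0;0 0 0 0 0 0 0;0 -.004 .03 0 0 0 0;0 -.004 .03 0 0 0 0;0 0 0 0 0 0 0;0 0 0 0 0 0 0'; python3 -c "
from q import *
o=telemetry.get_obs();print(tr(o['tcp_pos']),o['contact_force'],o['wrist_torque']);print(R.from_quat(o['orientation']).as_matrix().round(4))"
```

```text
time_s: 16.98
tcp_pos: [0.6331, 0.0418, 0.0317]
orientation: [0.684, 0.729, -0.006, -0.004]
contact_force: [-11.3, -5.0, -1.3]
width: 0.0084
gripper_force: 31.3
[46.6 17. ] [-11.32194965  -5.04300264  -1.27895017] [-0.97075781  1.82054605  0.54911971]
[[-0.0638  0.9979 -0.0139]
 [ 0.998   0.0638 -0.0027]
 [-0.0018 -0.014  -0.9999]]
```

```bash
cat > edge.py <<'E'
from q import *
o=telemetry.get_obs(); im=imaging.get_image("wrist"); cm=cam("wrist",o); g=cv2.cvtColor(im,cv2.COLOR_RGB2GRAY).astype(float)
cv2.imwrite("pics/edge_last.png",im[:,:,::-1])
P=[]
for v in range(160,318,3):
    r=g[v,370:415]; k=np.nonzero((r[:-1]<75)&(r[1:]>=75))[0]
    if len(k): j=k[-1]; u=370+j+(75-r[j])/(r[j+1]-r[j]); P.append(tr(back(cm,u,v,.017)))
P=np.array(P)
f=np.polyfit(P[:,1],P[:,0],1)
for _ in range(3):
    ok=abs(np.polyval(f,P[:,1])-P[:,0])<.8; f=np.polyfit(P[ok,1],P[ok,0],1)
print("edge n",ok.sum(),"deg",np.degrees(np.arctan(f[0])).round(2),"x@80",np.polyval(f,80).round(2),"x@-20",np.polyval(f,-20).round(2))
m=(g>205).astype(np.uint8); m[:,:395]=0;m[:,450:]=0;m[:130]=0;m[200:]=0
n,l,s,c=cv2.connectedComponentsWithStats(m)
for q,cc in zip(s[1:],c[1:]):
    if q[4]>40: print("dowelL",tr(back(cm,*cc,.026)),q[4])
E
python3 edge.py
```

```text
edge n 53 deg -0.15 x@80 95.51 x@-20 95.77
dowelL [100.6  79.1] 240
```

The plate's edge now reads 95.5 at the left dowel and 95.8 at the right, with the dowel faces near 95.6, so both are in contact. I add a little y push and hold.

```bash
python3 -m creep '0 -.003 .025 0 0 0 0;0 -.003 .025 0 0 0 -.01;0 .01 0 0 0 0 0;0 0 0 0 0 0 0;0 0 0 0 0 0 0;0 0 0 0 0 0 0;0 0 0 0 0 0 0;0 0 0 0 0 0 0;0 0 0 0 0 0 0;0 0 0 0 0 0 0'; python3 -c "
from q import *
o=telemetry.get_obs();print(tr(o['tcp_pos']),o['contact_force'],o['wrist_torque'])"; python3 edge.py
```

```text
time_s: 17.87
tcp_pos: [0.6332, 0.0418, 0.0317]
orientation: [0.687, 0.727, -0.007, -0.004]
contact_force: [-10.1, -7.5, -1.2]
width: 0.0086
gripper_force: 31.6
[46.6 17. ] [-10.14295399  -7.53786473  -1.24034417] [-1.42374653  1.8103424   0.59655987]
edge n 53 deg -0.08 x@80 95.6 x@-20 95.74
dowelL [100.5  79.1] 237
```

```bash
python3 -m creep '0 0 0 .01 0 0 -.015;0 0 0 0 0 0 -.015;0 .02 .002 0 0 0 0;0 0 0 0 0 0 0;0 0 0 0 0 0 0;0 0 0 0 0 0 0;0 0 0 0 0 0 0;0 0 0 0 0 0 0;0 0 0 0 0 0 0;0 0 0 0 0 0 0'; python3 -c "
from q import *
o=telemetry.get_obs();print(tr(o['tcp_pos']),o['contact_force'],o['wrist_torque'])"; python3 edge.py
```

```text
time_s: 18.75
tcp_pos: [0.6332, 0.0419, 0.0318]
orientation: [0.695, 0.719, -0.007, -0.004]
contact_force: [-11.3, -8.2, -1.1]
width: 0.0084
gripper_force: 32.6
[46.6 17. ] [-11.31825302  -8.24027904  -1.14744689] [-1.37960944  1.93174422  0.66671261]
edge n 53 deg -0.05 x@80 95.62 x@-20 95.71
dowelL [100.5  79.1] 238
```

```bash
python3 -m creep '0 0 0 0 0 0 .02;0 0 0 0 0 0 0;0 0 0 0 0 0 0;0 0 0 0 0 0 0;0 0 0 0 0 0 0;0 0 0 0 0 0 .02;0 0 0 0 0 0 0;0 0 0 0 0 0 0;0 0 0 0 0 0 0;0 0 0 0 0 0 0'; python3 -c "
from q import *
o=telemetry.get_obs();print(tr(o['tcp_pos']),o['contact_force'],o['wrist_torque'])"; python3 edge.py
```

```text
time_s: 19.63
tcp_pos: [0.6332, 0.0419, 0.0318]
orientation: [0.684, 0.729, -0.007, -0.004]
contact_force: [-11.1, -8.6, -1.3]
width: 0.0083
gripper_force: 31.3
[46.6 17.1] [-11.08906185  -8.62402095  -1.26291241] [-1.42855494  1.96488906  0.53527233]
edge n 53 deg -0.18 x@80 95.49 x@-20 95.81
dowelL [100.5  79.2] 239
```

```bash
python3 -m creep '0 .02 .0025 0 0 0 -.01;0 .02 .0025 0 0 0 -.01;0 .02 .0025 0 0 0 0;0 0 0 0 0 0 0;0 0 0 0 0 0 0;0 0 0 0 0 0 0;0 0 0 0 0 0 0;0 0 0 0 0 0 -.02;0 0 0 0 0 0 0;0 0 0 0 0 0 0'; python3 -c "
from q import *
o=telemetry.get_obs();print(tr(o['tcp_pos']),o['contact_force'],o['wrist_torque'])"; python3 edge.py;  python3 -m creep '0 0 0 0 0 0 0;0 0 0 0 0 0 0;0 0 0 0 0 0 0;0 0 0 0 0 0 0;0 0 0 0 0 0 -.02;0 0 0 0 0 0 0;0 0 0 0 0 0 0;0 0 0 0 0 0 0;0 0 0 0 0 0 0;0 0 0 0 0 0 0'; python3 -c "
from q import *
o=telemetry.get_obs();print(tr(o['tcp_pos']),o['contact_force'],o['wrist_torque'])"; python3 edge.py
```

```text
time_s: 20.52
tcp_pos: [0.6332, 0.0419, 0.0318]
orientation: [0.695, 0.719, -0.008, -0.005]
contact_force: [-13.8, -9.8, 1.9]
width: 0.0087
gripper_force: 32.6
[46.6 17. ] [-13.82661565  -9.76850193   1.93064269] [-1.51957347  2.33949431  0.68818227]
edge n 53 deg -0.08 x@80 95.6 x@-20 95.74
dowelL [100.5  79.2] 236
time_s: 21.4
tcp_pos: [0.6332, 0.0417, 0.0318]
orientation: [0.701, 0.713, -0.008, -0.005]
contact_force: [-14.2, -8.4, -0.3]
width: 0.009
gripper_force: 32.5
[46.6 16.9] [-14.20949927  -8.38240985  -0.32463726] [-1.53786267  2.30725284  0.72054913]
edge n 53 deg -0.08 x@80 95.61 x@-20 95.75
dowelL [100.6  79.1] 239
```

```bash
python3 -m creep '0 0 0 0 0 0 .04;0 0 0 0 0 0 0;0 0 0 0 0 0 0;0 0 0 0 0 0 0;0 0 0 0 0 0 0;0 0 0 0 0 0 .04;0 0 0 0 0 0 0;0 0 0 0 0 0 0;0 0 0 0 0 0 0;0 0 0 0 0 0 0'; python3 -c "
from q import *
o=telemetry.get_obs();print(tr(o['tcp_pos']),o['contact_force'],o['wrist_torque'])"; python3 edge.py;  python3 -m creep '0 -.02 0 0 0 0 .01;0 -.02 0 0 0 0 .01;0 -.02 -.02 0 0 0 0;0 -.02 -.02 0 0 0 0;0 -.02 -.02 0 0 0 0;0 -.02 -.02 0 0 0 0;0 0 0 0 0 0 0;0 0 0 0 0 0 0;0 0 0 0 0 0 0;0 0 0 0 0 0 0'; python3 -c "
from q import *
o=telemetry.get_obs();print(tr(o['tcp_pos']),o['contact_force'],o['wrist_torque'])"; python3 edge.py
```

```text
time_s: 22.28
tcp_pos: [0.6332, 0.0417, 0.0318]
orientation: [0.678, 0.735, -0.008, -0.005]
contact_force: [-13.7, -9.0, 1.1]
width: 0.0082
gripper_force: 30.3
[46.7 16.9] [-13.74201415  -8.9748637    1.05792409] [-1.60723045  2.32005362  0.49278144]
edge n 53 deg -0.07 x@80 95.61 x@-20 95.73
dowelL [100.5  79.1] 238
time_s: 23.17
tcp_pos: [0.6332, 0.0417, 0.0317]
orientation: [0.673, 0.74, -0.005, -0.004]
contact_force: [-7.5, -3.7, -2.5]
width: 0.008
gripper_force: 30.1
[46.7 16.9] [-7.53848729 -3.7313886  -2.54043271] [-0.86145717  1.49598607  0.35863963]
edge n 53 deg -0.07 x@80 95.56 x@-20 95.68
dowelL [100.5  79.1] 233
```

```bash
python3 -m creep '0 -.02 0 0 0 0 0;0 -.02 0 -.02 0 0 .01;0 -.02 -.02 0 0 0 .01;0 -.02 -.01 0 0 0 0;0 -.02 0 0 0 0 0;0 0 0 0 0 0 0;10 0 0 0 0 0 0;14 0 0 0 0 0 0;30 0 0 0 0 0 0;40 0 0 0 0 0 0'; python3 -c "
from q import *
o=telemetry.get_obs();print(tr(o['tcp_pos']),o['contact_force'],o['wrist_torque'])"; python3 edge.py
```

```text
time_s: 24.05
tcp_pos: [0.639, 0.0423, 0.0344]
orientation: [0.668, 0.744, 0.002, 0.002]
contact_force: [0.4, -0.3, 0.7]
width: 0.0235
gripper_force: 0.0
[52.5 16.7] [ 0.43699955 -0.34969398  0.7374736 ] [-0.00205673 -0.07428977  0.02112874]
edge n 53 deg -0.12 x@80 95.45 x@-20 95.67
dowelL [100.6  79.1] 224
```

Released. The plate stays on the dowels (95.5 and 95.7). Now I raise the arm and go to the knob (world about 0.532, 0.095; catch about 0.28 rad).

```bash
python3 -m creep '55 0 0 0 0 0 0;55 0 0 0 0 0 0;55 0 0 0 0 0 0;55 0 0 .4 0 0 0;55 0 0 .8 0 0 0;55 0 0 .8 0 0 0;55 0 0 .8 0 0 0;55 0 0 .8 0 0 0;55 -.5 .25 0 0 0 .12;55 -.8 .4 0 0 0 .12' && python3 -m creep '50 -.8 .4 0 0 0 .12;50 -.8 .4 0 0 0 0;50 -.8 .4 0 0 0 0;50 -.58 .27 0 0 0 0;50 0 0 0 0 0 0;50 0 0 0 0 0 0;50 0 0 0 0 0 0;50 0 0 0 0 0 0;50 0 0 0 0 0 0;50 0 0 0 0 0 0'
python3 - <<'E'
from q import *
o=telemetry.get_obs(); im=imaging.get_image("wrist"); cv2.imwrite("pics/w6.png",im[:,:,::-1])
for n in ["catch_knob","scraper"]: print(n,[(np.round(d["at"],4).tolist(),tr(np.array(d["at"])),round(d["p"],2)) for d in imaging.find_in("wrist",n)])
print(tr(o["tcp_pos"]))
E
```

```text
time_s: 24.93
tcp_pos: [0.6071, 0.0572, 0.1261]
orientation: [0.594, 0.805, 0.002, 0.003]
contact_force: [0.7, 0.6, -0.3]
width: 0.0516
gripper_force: 0.0
time_s: 25.77
tcp_pos: [0.5303, 0.0942, 0.1233]
orientation: [0.557, 0.831, 0.0, 0.0]
contact_force: [0.1, -0.3, -0.3]
width: 0.0467
gripper_force: 0.0
catch_knob [([0.5453, 0.0524, 0.0231], array([-39.2,  38.6]), 0.94)]
scraper [([0.6184, 0.0897, 0.0189], array([38. , 66.4]), 0.63)]
[-48.8  82. ]
```

View pics/w6.png

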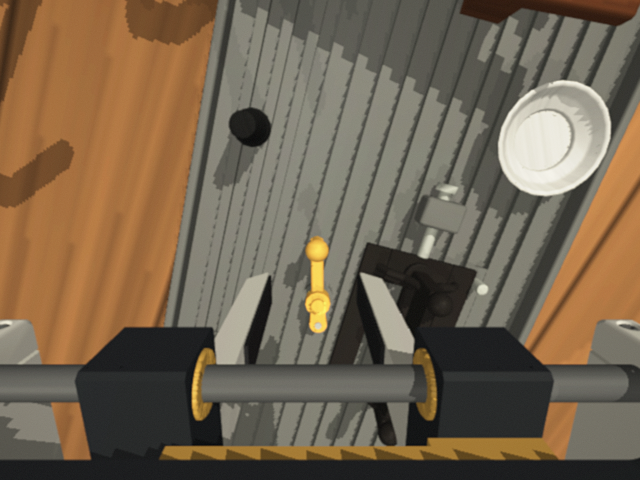

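The knob is at (317,249), centred between the fingers. The scraper is at the screw, and tip_a at (249,127) is clear.

```bash
python3 - <<'E'
from q import *
cm=cam("wrist")
for p,z in [((317,249),.0435),((318,304),.035),((483,289),.026)]: P=back(cm,*p,z);print(P.round(4),tr(P))
o=telemetry.get_obs();print(o["tcp_pos"],o["joint_pos"])
E
```

```text
[0.5321 0.0947 0.0435] [-46.9  82.2]
[0.5522 0.0485 0.035 ] [-32.8  33.9]
[0.6784 0.111  0.026 ] [100.3  79.9]
[0.52977904 0.09444502 0.12327169] [ 4.70641080e-02  2.81089373e-01  1.71338335e+00  4.51354596e-05
  1.14732780e+00 -3.43317618e-01]
```

```bash
python3 -m creep '38 .09 .01 -.8 0 0 0;38 0 0 -1 0 0 0;38 0 0 -1 0 0 0;38 0 0 -.6 0 0 0;38 0 0 -.34 0 0 0;10 0 0 0 0 0 0;0 0 0 0 0 0 0;0 0 0 0 0 0 0;0 0 0 0 0 0 0;0 0 0 0 0 0 0'; python3 -c "
from q import *
o=telemetry.get_obs();print(tr(o['tcp_pos']),o['contact_force'],o['wrist_torque'])"
python3 - <<'E'
import numpy as np
t=.12673; c,s=np.cos(t),np.sin(t)
q=np.linspace(.277,1.52,19); k=np.c_[-32.2-55*np.sin(q),30+55*np.cos(q)]; d=np.diff(k,axis=0); w=np.c_[c*d[:,0]-s*d[:,1],s*d[:,0]+c*d[:,1]]/25
print((q[1]-q[0])/(np.pi/4)); print(w.round(3).tolist())
E
```

```text
time_s: 26.75
tcp_pos: [0.5327, 0.0949, 0.031]
orientation: [0.556, 0.831, 0.001, 0.001]
contact_force: [1.2, 0.1, 0.9]
width: 0.0162
gripper_force: 30.0
[-46.3  82.4] [1.24119632 0.13619464 0.88466184] [-0.10642036 -0.15734692 -0.03369588]
0.08792426411698927
[[-0.138, -0.064], [-0.133, -0.074], [-0.127, -0.083], [-0.121, -0.091], [-0.115, -0.1], [-0.108, -0.107], [-0.1, -0.114], [-0.092, -0.121], [-0.083, -0.127], [-0.074, -0.132], [-0.065, -0.137], [-0.055, -0.141], [-0.045, -0.145], [-0.035, -0.148], [-0.025, -0.15], [-0.015, -0.151], [-0.004, -0.152], [0.006, -0.152]]
```

The pads sit a little high on the ball, so I reopen, lower 5 mm and regrip.

```bash
python3 -m creep '28 0 0 0 0 0 0;28 0 0 0 0 0 0;28 0 0 -.1 0 0 0;28 0 0 -.1 0 0 0;0 0 0 0 0 0 0;0 0 0 0 0 0 0;0 0 0 0 0 0 0;0 0 0 0 0 0 0;0 0 0 0 0 0 0;0 0 0 0 0 0 0'; python3 -c "
from q import *
o=telemetry.get_obs();print(tr(o['tcp_pos']),o['contact_force'],o['wrist_torque'])"
```

```text
time_s: 27.58
tcp_pos: [0.5318, 0.0951, 0.0247]
orientation: [0.556, 0.831, 0.0, -0.0]
contact_force: [1.0, 2.5, -3.9]
width: 0.0162
gripper_force: 30.0
[-47.1  82.7] [ 0.97969632  2.47287048 -3.94500112] [ 0.27499765 -0.37469887 -0.03880692]
```

```bash
python3 -m creep '0 -.14 -.064 0 0 0 .088;0 -.133 -.074 0 0 0 .088;0 -.127 -.083 0 0 0 .088;0 -.121 -.091 0 0 0 .088;0 -.115 -.1 0 0 0 .088;0 -.108 -.107 0 0 0 .088;0 -.1 -.114 0 0 0 .088;0 -.092 -.121 0 0 0 .088;0 -.083 -.127 0 0 0 .088;0 0 0 0 0 0 0'; python3 -c "
from q import *
o=telemetry.get_obs();p=tr(o['tcp_pos']);print(p,np.hypot(p[0]+32.2,p[1]-30),np.arctan2(-p[0]-32.2,p[1]-30),o['contact_force'],o['wrist_torque'])"; python3 edge.py
```

```text
time_s: 28.42
tcp_pos: [0.5057, 0.0721, 0.0247]
orientation: [0.275, 0.962, -0.001, -0.0]
contact_force: [0.7, -1.7, -5.8]
width: 0.0162
gripper_force: 30.0
[-76.   63.1] 54.900364297516276 0.923652246867733 [ 0.6714122  -1.68168361 -5.78569505] [-0.33455338 -0.29830649  0.02771216]
edge n 3 deg -47.02 x@80 -32.3 x@-20 75.02
```

The catch follows well (q about 0.92). I continue to the stop.

```bash
python3 -m creep '0 -.074 -.132 0 0 0 .088;0 -.065 -.137 0 0 0 .088;0 -.055 -.141 0 0 0 .088;0 -.045 -.145 0 0 0 .088;0 -.035 -.148 0 0 0 .088;0 -.025 -.15 0 0 0 .088;0 -.015 -.151 0 0 0 .088;0 -.004 -.152 0 0 0 .088;0 0 0 0 0 0 0;0 0 0 0 0 0 0'; python3 -c "
from q import *
o=telemetry.get_obs();p=tr(o['tcp_pos']);print(p,np.hypot(p[0]+32.2,p[1]-30),np.arctan2(-p[0]-32.2,p[1]-30),o['contact_force'],o['wrist_torque'])"
```

```text
time_s: 29.3
tcp_pos: [0.4976, 0.0434, 0.0247]
orientation: [0.004, 1.0, -0.001, -0.001]
contact_force: [1.3, -3.3, -6.3]
width: 0.0162
gripper_force: 30.0
[-87.6  35.7] 55.69245909456683 1.4682690078009448 [ 1.30467174 -3.30060867 -6.31380403] [-0.58810778 -0.07087422 -0.1049975 ]
```

```bash
python3 -m creep '0 .006 -.08 0 0 0 .04;0 .01 -.08 0 0 0 0;0 .01 -.08 0 0 0 0;0 .01 -.08 0 0 0 0;0 .01 -.08 0 0 0 0;0 0 0 0 0 0 0;0 0 0 0 0 0 0;0 0 0 0 0 0 0;0 0 0 0 0 0 0;0 0 0 0 0 0 0'; python3 -c "
from q import *
o=telemetry.get_obs();p=tr(o['tcp_pos']);print(p,np.hypot(p[0]+32.2,p[1]-30),np.arctan2(-p[0]-32.2,p[1]-30),o['contact_force'],o['wrist_torque'])"
```

```text
time_s: 30.13
tcp_pos: [0.4977, 0.0393, 0.0247]
orientation: [-0.011, 1.0, 0.005, -0.001]
contact_force: [-1.2, 16.2, -3.8]
width: 0.0161
gripper_force: 30.0
[-88.1  31.6] 55.92289334431829 1.5421815990414678 [-1.18388523 16.24877916 -3.76224757] [2.92215181 0.12823376 0.16262035]
```

It is at the limit stop (16 N, no more motion). I ease off, open and withdraw.

```bash
python3 -m creep '0 -.008 .07 0 0 0 0;0 -.008 .07 0 0 0 0;0 -.008 .07 0 0 0 0;15 0 0 0 0 0 0;22 0 0 0 0 0 0;36 0 0 0 0 0 0;36 0 0 0 0 0 0;36 0 0 0 0 0 0;36 0 0 0 0 0 0;36 0 0 .1 0 0 0'; python3 -c "
from q import *
o=telemetry.get_obs();p=tr(o['tcp_pos']);print(p,o['contact_force'],o['wrist_torque'])"
python3 -m creep '36 0 0 .2 0 0 0;36 0 0 .5 0 0 0;36 0 0 .8 0 0 0;36 0 0 .9 0 0 0;36 0 0 .9 0 0 0;36 -.2 -.2 .9 0 0 -.15;36 -.3 -.5 .9 0 0 -.15;36 -.3 -.8 .9 0 0 -.15;36 -.3 -.8 0 0 0 -.15;36 -.3 -.8 0 0 0 -.15' && python3 -m creep '36 0 -.8 0 0 0 -.15;36 .0 -.8 0 0 0 -.15;36 0 -.8 0 0 0 -.15;36 0 -.5 0 0 0 -.15;36 0 0 0 0 0 -.15;36 0 0 0 0 0 0;36 0 0 0 0 0 0;36 0 0 0 0 0 0;36 0 0 0 0 0 0;36 0 0 0 0 0 0'
python3 - <<'E'
from q import *
for c,(x0,x1,y0,y1) in {"top":(170,440,120,280)}.items():
    im=imaging.get_image(c)[:,:,::-1]; cv2.imwrite("pics/end.png",cv2.resize(im[y0:y1,x0:x1],None,fx=2.9,fy=2.9,interpolation=cv2.INTER_CUBIC))
E
```

```text
time_s: 30.97
tcp_pos: [0.4991, 0.039, 0.0276]
orientation: [-0.013, 1.0, -0.0, 0.0]
contact_force: [0.1, -0.1, 0.2]
width: 0.0339
gripper_force: 0.0
[-86.8  31.2] [ 0.07178493 -0.13775816  0.24583682] [ 0.04012896 -0.15207839  0.02781282]
time_s: 31.8
tcp_pos: [0.4647, -0.0392, 0.1798]
orientation: [0.28, 0.96, 0.0, 0.002]
contact_force: [-0.6, -0.0, -0.6]
width: 0.034
gripper_force: 0.0
time_s: 32.63
tcp_pos: [0.4639, -0.1103, 0.1776]
orientation: [0.544, 0.839, 0.0, 0.0]
contact_force: [-0.9, -0.1, -0.5]
width: 0.0337
gripper_force: 0.0
```

View pics/end.png

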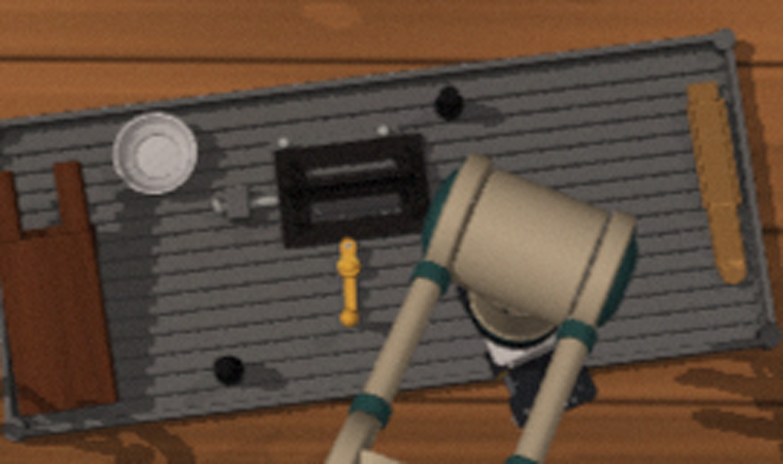

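The final picture shows the plate against both dowels (284,143) and (383,131), the screw nose at (275,202), the catch closed with its roller at (347,243) on the plate, and the bystanders unmoved. A quick check of the catch angle, then I hand it in.

```bash
python3 - <<'E'
from q import *
cm=cam("top"); c=lambda u,v:(u/2.9+170-.3,v/2.9+120-.3)
p=tr(back(cm,*c(349,317),.0435)); print(p,np.arctan2(-32.2-p[0],p[1]-30))
from plant import env
print(env.close_job())
E
```

```text
[-86.   33.1] 1.5132391523010207
the job is handed in; nothing more can be done
None
```

The scraper is seated against both dowels and the end-stop screw, and the brass catch is closed to its stop at about 1.5 rad. The job is handed in, but no verdict came back; I judged the three-point contact from wrist forces and pictures.

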